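# Hang the stained slide rack on the drying stand

### The arm

A 6-joint arm with a two-finger parallel gripper is mounted at the origin on the work surface. World frame = base frame: x ahead of the robot, y to its left, z up, the work surface at z = 0. Lengths are in m, angles in rad, forces in N, time in s.
With the tool pointing down it reaches from about 0.35 to 0.875 m from the base axis. Payload 4.2 kg.
Tool frame: the origin (TCP) lies midway between the tips of the shut fingers; the grasp point (between the pads) lies 19 mm behind it; z points along the fingers, y is the line along which they close (so a half turn about z gives the same grasp; the last joint's range is limited). The gripper opens to 85 mm and grips with 20 to 120 N. Pads are 22 mm wide; open, the fingers measure 114 mm over their backs; the gripper's body (76 mm by 85 mm) begins 54 mm behind the grasp point. The pads swing forward as they close: fully open they stand 13 mm farther back than shut.
Start: joints at [-1.085, 0.385, 0.008, 0, -1.194, -0.259], TCP at [0.141, -0.609, 0.231] pointing down, gripper open.
Joint ranges: [-3.14, 3.14], [-1.21, 2.06], [-1.07, 1.41], [-3.16, 2.05], [-2.99, -0.16], [-3.1, 3.1]. Speed limits (rad/s): [2.79, 2.79, 3.14, 3.14, 3.14, 3.14].

### API

Orientations are given as a unit quaternion [x, y, z, w].
In Python, from rig import manip gives the robot as it stands. The module is installed in compiled form; this text tells all that it offers.
- The arm moves only by the tool step_arm, never from a script. Its argument "motion" is a list of rows, each a list of 7 numbers: the turn, a rotation vector about the world's x, y, z in rad, then the shift along the world's x, y, z in m, then the gripper's target within -1 to 1 (shut at 1, half-way at 0, fully open at -1). A call has 1 to 20 rows; each row is the pose to reach, as a shift and turn from the pose commanded when the call began; what a row does not reach only later rows make up. A row lasts 1/12 s, in which the tool goes at most 41.7 mm and 7.16 degrees, less where a joint would pass 70% of its speed; a pose out of reach is approached as far as the arm can. A call with a gripper value outside its range is refused whole. The fingers move at their own pace and stop on an object; "squeeze" is the grip in N (left out, the last holds). Time passes only in rows, so rows that repeat a pose let the fingers close. It gives the time, the measured TCP pose, the force, the opening and the grip force at its end, in the units of the state.
- manip.state(): the state, without advancing time (a new reading comes with each control period).
- manip.read_camera(name): name is "side" or "top"; returns the picture (384x512x3 uint8, blue, green, red); there is no depth.
- manip.calibration(name): a dict with "mtx" (3x3 intrinsics, pixels), "R" (3x3) and "t" (3): a world point X has camera coordinates R X + t. Camera axes: x right, y down, z forward; pixel columns grow to the right and rows downward; lengths in m; the calibration is good to about 2 mm. A picture is of the moment at which its call begins. calibration takes no time and is no camera call.
- manip.hand_in(): hands the job in; it is judged then, once.
The state is a dict: "clock": time; "qpos": joint angles; "qvel": joint speeds; "joint_torque": joint torques, N m; "ee_pos": TCP position; "eef_rot": TCP orientation; "force": force on the tool from outside, world axes, zero at the start; "ft_torque": the same for the moment, N m; "gripper_width": finger opening in m; "finger_force": force on a finger pad.
Only numpy, scipy, OpenCV 4.12 (cv2) and the standard library are available. Lean on these libraries where they do the work, as an engineer would, in place of code of your own. Each camera call takes 0.05 s, during which the arm holds its last target. There are 200 camera calls.

### The job

The slide rack with the orange grip is ready to dry. Lift it by its grip off the hook it hangs from and hang it on the empty hook of the green drying stand, with its bar across both prongs; carry it level the whole way and never set it down or let it drop. Leave the rack with the blue grip hanging where it is.

Things in the scene. Friction and masses are not known exactly. Their poses are not given: they have to be found in the camera images.
- orange_rack_grip (a point): Centre of the orange grip of the rack to move: upright block 16 (x) x 30 (y) x 56 mm high. Steel bar under it, along y, 8 mm round, 100 long, axis 34 mm below this point. From the bar's ends wires go down to a 36 (x) x 106 (y) mm basket of glass slides: slide tops 106 mm, underside 184 mm below this point. About 0.32 kg (varies). z up. Hangs on a grey stand, within 10 mm of its middle.
- dry_stand_seat (a point): Green stand (green tray, green prong tips, empty, fixed): where a hung rack's bar has its middle, 209 mm above the bench. Hook: two 8 mm prongs at y = +-24 mm, each a V seen from the side, rising from here to tips at x = -30 mm (tops 13 mm above this point) and to uprights at x = +55. Prong undersides 13 mm below this point. x: from tips to uprights; y: along a hung bar; z up.
- rinse_stand_seat (a point): The grey stand from which the orange rack hangs, of the same shape; same point and axes. Slides do not pass the prongs vertically: lift 20 to 55 mm (38 is midway), so that the bar clears the tips and the slides stay under the prongs, then slide out along -x by 80 mm or more. Hang it on the green stand in reverse: in along its +x at that height, then down. Tips face the robot within 17 degrees of -x.
- blue_rack_grip (a point): Centre of the blue grip of a second rack of the same sizes, hanging on another grey stand of the same shape. Bystander, to be left hanging undisturbed.
Mind the look-alikes: they are no part of the job. What is shaped like the part that bears orange_rack_grip but red is not meant.

How it is judged:
On the way:
1. the orange rack is off its hook, carried in the gripper (distance of orange_rack_grip from where it was at the start of the episode above 0.07 m and contact force between the fingers and orange_rack above 1 N and contact force between orange_rack and rinse_stand below 0.1 N), for 0.2 s.
At the end, for the whole second after the job is handed in: The orange-grip rack hangs at rest on the green stand's two prongs: grip within 20 mm of the seat horizontally, bar within 10 mm of the seat's height, bar within 10 degrees of the stand's y, rack within 10 degrees of upright, its weight on the stand (horizontal distance between orange_rack_grip and dry_stand_seat below 0.02 m and z of orange_rack_grip in the frame of dry_stand_seat between 0.024 and 0.044 m and angle between the y axis of orange_rack_grip and the y axis of dry_stand_seat, either way round below 0.175 rad and angle between orange_rack_grip's own z axis and vertical below 0.175 rad and contact force between orange_rack and dry_stand above 0.5 N and linear speed of orange_rack below 0.03 m/s); the robot touches nothing.
It fails at once if the orange rack is tilted more than 20 degrees (angle between orange_rack_grip's own z axis and vertical above 0.35 rad).
It fails at once if the orange rack is set down or dropped (more than 30 mm below its hanging height) (height (world z) of orange_rack_grip below 0.213 m).
It fails at once if the blue rack is disturbed (grip moved more than 20 mm) (distance of blue_rack_grip from where it was at the start of the episode above 0.02 m).
It also fails if it takes over 48 s, if anything falls off the work surface, if the arm or the gripper's body presses on something with over 40 N, if the wrist force passes 120 N, or if a joint passes its speed limit or range.

## Working session

There is one attempt and no reset: what is moved stays moved. The work goes in short steps, Python scripts to look and compute and a tool call to move; the robot and the scene stay as the last step left them, time stands still between calls to the robot, and variables do not carry over. Pictures are saved under pics/ and viewed, at most 10 in all, crops included, and the job is handed in when it is done.

Besides the shell and the picture viewer there is one more tool, called after "Request:" as name(argument=value, ...), one argument or row to a line, values as JSON. step_arm: Moves the arm, as the interface text tells. Its arguments: {"type":"object","properties":{"motion":{"type":"array"},"squeeze":{"type":"number"}},"required":["motion"]}

```bash
mkdir -p pics; python3 - <<'E'
from rig import manip
import cv2
for n in("side","top"):
    cv2.imwrite(f"pics/{n}0.png",manip.read_camera(n)); c=manip.calibration(n); print(n,c)
s=manip.state();print(s)
E
```

```text
side {'mtx': array([[354.10834071,   0.        , 253.46673514],
       [  0.        , 354.10834071, 187.44367537],
       [  0.        ,   0.        ,   1.        ]]), 'R': array([[ 0.98846933, -0.15030609,  0.01834271],
       [-0.09858523, -0.73076529, -0.67547246],
       [ 0.11493184,  0.66587549, -0.73715704]]), 't': array([-0.59575211,  0.17480271,  0.77709668])}
top {'mtx': array([[454.22600636,   0.        , 257.04199975],
       [  0.        , 454.22600636, 189.91823499],
       [  0.        ,   0.        ,   1.        ]]), 'R': array([[-0.02944839, -0.99955889,  0.00384909],
       [-0.99307902,  0.02881905, -0.11385746],
       [ 0.11369631, -0.00717537, -0.99348964]]), 't': array([0.01644688, 0.59780233, 1.2758343 ])}
{'clock': 0.1, 'qpos': array([-1.08541127e+00,  3.85494052e-01,  6.75266351e-03, -4.41286036e-04,
       -1.19398174e+00, -2.58626830e-01]), 'qvel': array([ 0.00066831, -0.00150248,  0.00348113,  0.00307625, -0.00126659,
        0.00056005]), 'joint_torque': array([-3.12057819e-04, -3.93318558e+01,  1.88930404e+01,  4.19801205e+00,
       -2.57564818e-03,  8.82507209e-06]), 'ee_pos': array([ 0.14043049, -0.60848477,  0.23031749]), 'eef_rot': array([-1.13055441e-01,  9.93588193e-01,  9.72051679e-04, -1.59125570e-04]), 'force': array([-0.04252134, -0.20959966, -0.75683575]), 'ft_torque': array([ 0.00117723, -0.03565435, -0.02435099]), 'finger_force': 0.0, 'gripper_width': 0.08510617266936707}
```

View pics/side0.png

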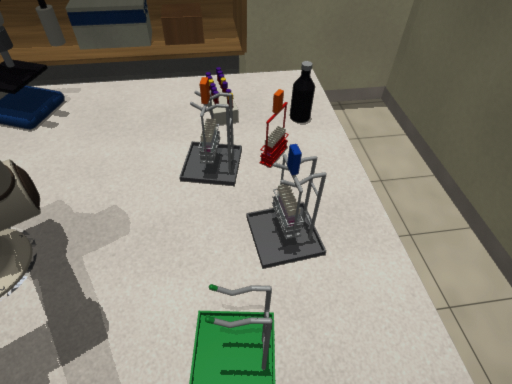

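View pics/top0.png

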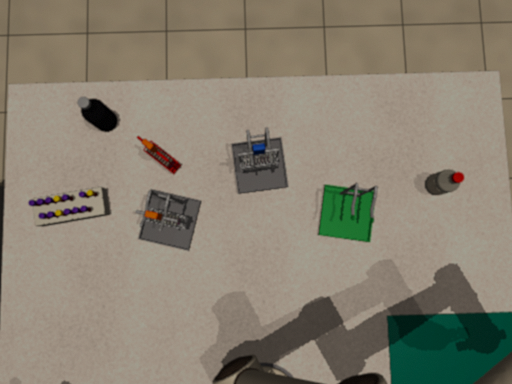

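```bash
python3 - <<'E'
import cv2,numpy as np
s=cv2.imread("pics/side0.png");t=cv2.imread("pics/top0.png")
def c(i,x,y): return cv2.resize(i[y:y+75,x:x+100],(400,300),interpolation=cv2.INTER_CUBIC)
a=np.vstack([np.hstack([c(t,120,182),c(t,300,175)]),np.hstack([c(s,165,70),c(s,190,270)])])
cv2.imwrite("pics/crop0.png",a)
h=cv2.cvtColor(s,cv2.COLOR_BGR2HSV);ht=cv2.cvtColor(t,cv2.COLOR_BGR2HSV)
for n,i,lo,hi in(("side or",h,(5,150,100),(17,255,255)),("top or",ht,(5,150,100),(17,255,255)),("top blue",ht,(105,150,60),(125,255,255)),("side blue",h,(105,150,60),(125,255,255)),("side gr",h,(50,150,30),(75,255,255))):
    _,_,st,ce=cv2.connectedComponentsWithStats(cv2.inRange(i,lo,hi))
    print(n,[(*q[:5],*np.round(p,1)) for q,p in zip(st[1:].tolist(),ce[1:].tolist()) if q[4]>8])
E
```

```text
side or [(200, 77, 8, 8, 52, np.float64(203.5), np.float64(80.6)), (274, 89, 9, 8, 41, np.float64(278.3), np.float64(92.5))]
top or [(142, 139, 11, 11, 72, np.float64(147.0), np.float64(143.6)), (145, 210, 13, 9, 86, np.float64(150.8), np.float64(214.4))]
top blue [(253, 144, 12, 7, 75, np.float64(258.6), np.float64(147.1))]
side blue [(25, 86, 8, 2, 10, np.float64(28.5), np.float64(86.5)), (53, 97, 5, 4, 9, np.float64(54.8), np.float64(98.6)), (0, 114, 30, 9, 124, np.float64(14.4), np.float64(118.3)), (290, 144, 11, 12, 91, np.float64(295.0), np.float64(149.9))]
side gr [(210, 285, 7, 5, 28, np.float64(212.9), np.float64(287.2)), (190, 311, 85, 73, 4902, np.float64(230.4), np.float64(351.4)), (270, 313, 3, 6, 15, np.float64(271.1), np.float64(315.1))]
```

View pics/crop0.png

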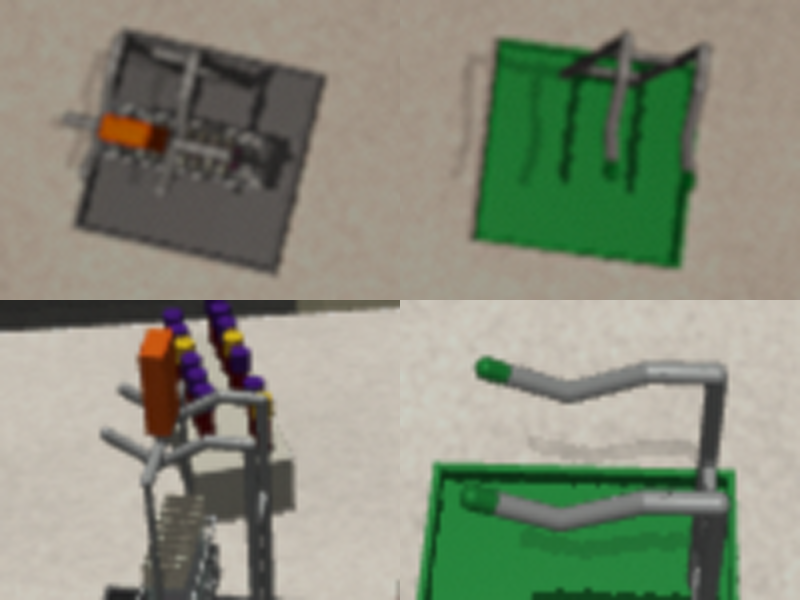

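```bash
cat > h.py <<'E'
from rig import manip
import numpy as np
from scipy.optimize import least_squares
C={n:manip.calibration(n) for n in("side","top")}
def proj(n,X):
    c=C[n];p=c["R"]@X+c["t"];p=c["mtx"]@p;return p[:2]/p[2]
def ray(n,u,z):
    c=C[n];o=-c["R"].T@c["t"];d=c["R"].T@np.linalg.inv(c["mtx"])@[*u,1];return o+d*(z-o[2])/d[2]
def W(x,y,a,q,z): c,s=np.cos(a),np.sin(a);return np.array([x+c*q[0]-s*q[1],y+s*q[0]+c*q[1],z+q[2]])
E
python3 - <<'E'
from h import *
T=lambda x,y:(300+(x-400)/4,175+y/4); S=lambda x,y:(190+(x-400)/4,270+(y-300)/4)
y=.024
obs=[("top",T(611,172),(-.030,y,.009)),("top",T(687,181),(-.030,-y,.009)),("side",S(480,368),(-.030,y,.009)),("side",S(468,497),(-.030,-y,.009)),
("side",S(570,393),(0,y,-.009)),("side",S(560,520),(0,-y,-.009))]
cor=[("top",T(627,40),(.055,y)),("top",T(704,48),(.055,-y)),("side",S(718,372),(.055,y)),("side",S(722,500),(.055,-y))]
f=lambda p:np.concatenate([proj(n,W(*p[:3],q,.209))-u for n,u,q in obs]+[proj(n,W(*p[:3],(*q,p[3]),.209))-u for n,u,q in cor])
r=least_squares(f,[.5,-.2,0,.01]);print("green",r.x.round(4),f(r.x).round(1))
def tray(P):
    P=[ray("top",p,.008)[:2] for p in P];TL,TR,BR,BL=P
    print("tray",np.round(P,3).tolist(),"yaws",[np.arctan2(-(v)[0],v[1]).round(3) for v in(TL-TR,BL-BR)],[np.arctan2(v[1],v[0]).round(3) for v in(TL-BL,TR-BR)])
tray([T(497,40),T(710,57),T(680,266),T(473,240)])
O=lambda x,y:(120+x/4,182+y/4); OS=lambda x,y:(165+x/4,70+(y-300)/4)
tray([O(125,30),O(325,75),O(275,270),O(75,225)])
print("camside",-C["side"]["R"].T@C["side"]["t"])
print("grip top",ray("top",O(126,132),.271),ray("side",OS(157,343),.271))
P=[ray("top",O(*p),.271) for p in((103,116),(152,122),(149,148),(100,141))];print(np.round(P,4))
# orange stand prong tips (side) at z .218, corners
for p,z in(((105,433),.218),((122,389),.218),((205,402),.222),((262,400),.222),((252,443),.222)):print(p,ray("side",OS(*p),z).round(4))
print("blue",ray("top",(258.6,146.5),.271))
E
```

```text
green [ 0.5261 -0.2596 -0.1724  0.0135] [-0.9  0.  -0.5  0.5  1.2  0.4  0.6  0.5 -0.6  0.3 -0.2  0.5 -0.4 -1.1
 -0.4 -0.4 -0.3 -0.4 -1.   0.2]
tray [[0.61, -0.2], [0.593, -0.356], [0.441, -0.325], [0.464, -0.175]] yaws [np.float64(-0.109), np.float64(-0.154)] [np.float64(-0.165), np.float64(-0.201)]
tray [[0.611, 0.31], [0.574, 0.163], [0.433, 0.202], [0.47, 0.346]] yaws [np.float64(-0.251), np.float64(-0.248)] [np.float64(-0.254), np.float64(-0.266)]
camside [ 0.5168025  -0.47925506  0.70184441]
grip top [0.51898673 0.24950024 0.271     ] [0.52262866 0.24951067 0.271     ]
[[0.5288 0.2629 0.271 ]
 [0.5244 0.2343 0.271 ]
 [0.5092 0.2361 0.271 ]
 [0.5142 0.2647 0.271 ]]
(105, 433) [0.4873 0.2435 0.218 ]
(122, 389) [0.4992 0.289  0.218 ]
(205, 402) [0.548  0.2625 0.222 ]
(262, 400) [0.5822 0.2605 0.222 ]
(252, 443) [0.5716 0.2169 0.222 ]
blue [ 0.67500072 -0.00610643  0.271     ]
```

Request:
step_arm(
  motion=[
    [0,0,0.55,0.25,0.35,0.15,-1],
    [0,0,0.55,0.25,0.35,0.15,-1],
    [0,0,0.55,0.25,0.35,0.15,-1],
    [0,0,0.55,0.25,0.35,0.15,-1],
    [0,0,0.55,0.25,0.35,0.15,-1],
    [0,0,0.55,0.25,0.35,0.15,-1],
    [0,0,0.55,0.25,0.35,0.15,-1],
    [0,0,0.55,0.25,0.35,0.15,-1],
    [0,0,0.55,0.25,0.35,0.15,-1],
    [0,0,0.55,0.25,0.35,0.15,-1],
    [0,0,0.55,0.25,0.35,0.15,-1],
    [0,0,0.55,0.25,0.35,0.15,-1],
    [0,0,0.55,0.25,0.35,0.15,-1],
    [0,0,0.55,0.25,0.35,0.15,-1],
  ],
)

```text
clock: 1.27
ee_pos: [0.3903, -0.2587, 0.3807]
eef_rot: [-0.379, 0.925, 0.001, -0.0]
force: [-0.1, -0.3, -0.3]
gripper_width: 0.0855
finger_force: 0.0
```

Request:
step_arm(
  motion=[
    [0,0,0.3,0.06,0.25,0,-1],
    [0,0,0.3,0.06,0.25,0,-1],
    [0,0,0.3,0.06,0.25,0,-1],
    [0,0,0.3,0.06,0.25,0,-1],
    [0,0,0.545,0.129,0.509,-0.041,-1],
    [0,0,0.545,0.129,0.509,-0.041,-1],
    [0,0,0.545,0.129,0.509,-0.041,-1],
    [0,0,0.545,0.129,0.509,-0.041,-1],
    [0,0,0.545,0.129,0.509,-0.041,-1],
    [0,0,0.545,0.129,0.509,-0.041,-1],
    [0,0,0.545,0.129,0.509,-0.041,-1],
    [0,0,0.545,0.129,0.509,-0.041,-1],
    [0,0,0.545,0.129,0.509,-0.041,-1],
    [0,0,0.545,0.129,0.509,-0.041,-1],
    [0,0,0.545,0.129,0.509,-0.041,-1],
    [0,0,0.545,0.129,0.509,-0.041,-1],
    [0,0,0.545,0.129,0.509,-0.041,-1],
  ],
)

```text
clock: 2.68
ee_pos: [0.5198, 0.2482, 0.3405]
eef_rot: [-0.613, 0.79, -0.0, -0.0]
force: [0.2, -0.2, -0.2]
gripper_width: 0.0853
finger_force: 0.0
```

```bash
python3 - <<'E'
from h import *
import cv2
s=manip.read_camera("side");t=manip.read_camera("top")
c=lambda i,x,y:cv2.resize(i[y:y+150,x:x+100],(400,600),interpolation=cv2.INTER_CUBIC)
cv2.imwrite("pics/a1.png",np.hstack([c(s,150,20),c(t,110,140)]))
st=manip.state();print(st["ee_pos"],st["eef_rot"],st["qpos"])
E
```

```text
[0.51964609 0.24849908 0.34095025] [-6.13058749e-01  7.90037195e-01 -1.13511462e-06  4.47429955e-04] [ 7.27211581e-01  2.45264638e-01  7.86480840e-02  6.33165945e-05
 -1.40328709e+00 -9.78165375e-01]
```

View pics/a1.png

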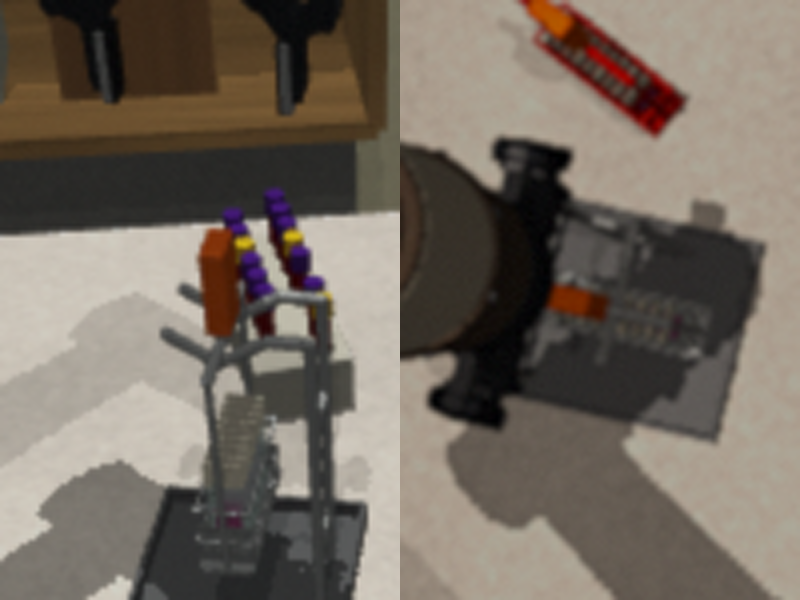

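Request:
step_arm(
  motion=[
    [0,0,0,0,0.001,-0.03,-1],
    [0,0,0,0,0.001,-0.06,-1],
    [0,0,0,0,0.001,-0.085,-1],
    [0,0,0,0,0.001,-0.1,-1],
    [0,0,0,0,0.001,-0.108,-1],
    [0,0,0,0,0.001,-0.108,-1],
    [0,0,0,0,0.001,-0.108,0],
    [0,0,0,0,0.001,-0.108,0],
    [0,0,0,0,0.001,-0.108,0],
    [0,0,0,0,0.001,-0.108,0.3],
    [0,0,0,0,0.001,-0.108,0.4],
    [0,0,0,0,0.001,-0.108,0.5],
    [0,0,0,0,0.001,-0.108,0.6],
    [0,0,0,0,0.001,-0.108,1],
    [0,0,0,0,0.001,-0.108,1],
    [0,0,0,0,0.001,-0.108,1],
    [0,0,0,0,0.001,-0.108,1],
    [0,0,0,0,0.001,-0.108,1],
  ],
  squeeze=50,
)

```text
clock: 4.28
ee_pos: [0.5197, 0.2511, 0.2326]
eef_rot: [-0.614, 0.789, -0.0, 0.0]
force: [-0.3, 0.9, 2.1]
gripper_width: 0.0156
finger_force: 50.4
```

Gripped. Lift 38 mm slowly, then slide out 100 mm along the stand's −x.

Request:
step_arm(
  motion=[
    [0,0,0,0,0,0.008,1],
    [0,0,0,0,0,0.016,1],
    [0,0,0,0,0,0.024,1],
    [0,0,0,0,0,0.032,1],
    [0,0,0,0,0,0.038,1],
    [0,0,0,0,0,0.038,1],
    [0,0,0,0,0,0.038,1],
    [0,0,0,-0.01,0.0025,0.038,1],
    [0,0,0,-0.02,0.005,0.038,1],
    [0,0,0,-0.03,0.0075,0.038,1],
    [0,0,0,-0.04,0.01,0.038,1],
    [0,0,0,-0.05,0.0125,0.038,1],
    [0,0,0,-0.06,0.015,0.038,1],
    [0,0,0,-0.07,0.0175,0.038,1],
    [0,0,0,-0.08,0.02,0.038,1],
    [0,0,0,-0.09,0.0225,0.038,1],
    [0,0,0,-0.1,0.025,0.038,1],
    [0,0,0,-0.11,0.0275,0.038,1],
    [0,0,0,-0.11,0.0275,0.038,1],
  ],
)

```text
clock: 5.87
ee_pos: [0.4078, 0.2788, 0.2705]
eef_rot: [-0.614, 0.789, 0.0, -0.0]
force: [0.2, -0.3, -2.0]
gripper_width: 0.0152
finger_force: 49.9
```

```bash
python3 - <<'E'
from h import *
import cv2
s=manip.read_camera("side");t=manip.read_camera("top")
c=lambda i,x,y:cv2.resize(i[y:y+150,x:x+100],(400,600),interpolation=cv2.INTER_CUBIC)
cv2.imwrite("pics/a2.png",np.hstack([c(s,120,20),c(t,110,160)]))
st=manip.state();print(st["ee_pos"],st["eef_rot"],st["qpos"],st["force"],st["finger_force"])
E
```

```text
[0.40920692 0.27880769 0.27058414] [-6.14204894e-01  7.89146521e-01 -1.77253439e-05  3.40204180e-04] [ 9.26830857e-01  1.33286438e-01 -2.35976656e-01  2.28143202e-04
 -1.20088597e+00 -1.17495347e+00] [-0.01020815  0.4385531  -2.41372676] 49.89436984062195
```

View pics/a2.png

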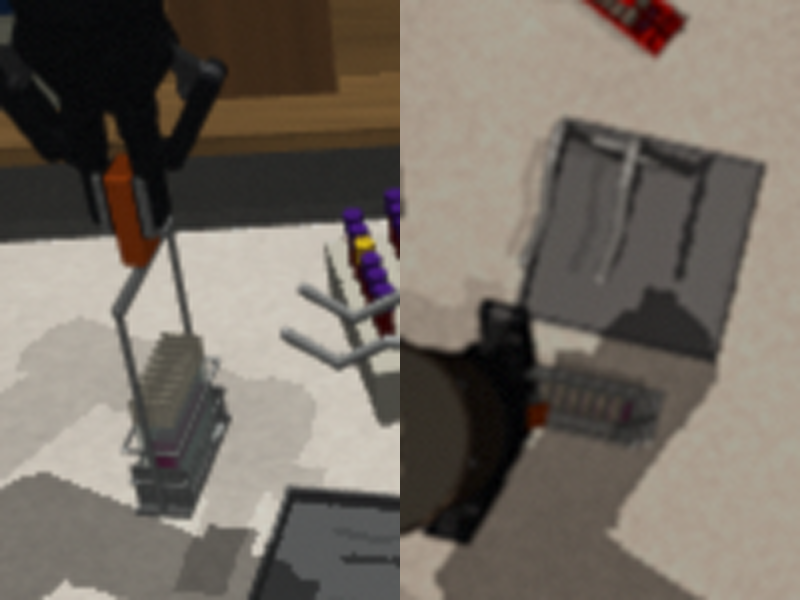

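Request:
step_arm(
  motion=[
    [0,0,0.0,0.0,-0.006,0,1],
    [0,0,0.0,0.0,-0.018,0,1],
    [0,0,0.005,0.001,-0.036,0,1],
    [0,0,0.01,0.002,-0.06,0,1],
    [0,0,0.015,0.003,-0.09,0,1],
    [0,0,0.02,0.004,-0.122,0,1],
    [0,0,0.025,0.005,-0.156,0,1],
    [0,0,0.03,0.006,-0.19,0,1],
    [0,0,0.035,0.007,-0.224,0,1],
    [0,0,0.04,0.008,-0.258,0,1],
    [0,0,0.045,0.01,-0.292,0,1],
    [0,0,0.05,0.011,-0.326,0,1],
    [0,0,0.055,0.012,-0.36,0,1],
    [0,0,0.06,0.013,-0.394,0,1],
    [0,0,0.065,0.014,-0.428,0,1],
    [0,0,0.07,0.015,-0.46,0,1],
    [0,0,0.075,0.016,-0.487,0,1],
    [0,0,0.078,0.017,-0.506,0,1],
    [0,0,0.078,0.0175,-0.517,0,1],
    [0,0,0.078,0.0175,-0.521,0,1],
  ],
)

```text
clock: 7.63
ee_pos: [0.4263, -0.2444, 0.27]
eef_rot: [-0.643, 0.766, 0.0, -0.0]
force: [-0.0, -0.3, -3.3]
gripper_width: 0.0155
finger_force: 49.9
```

Request:
step_arm(
  motion=[
    [0,0,0,0,0,0,1],
    [0,0,0,0,0,0,1],
    [0,0,0,0,0,0,1],
  ],
)

```text
clock: 7.88
ee_pos: [0.4269, -0.2416, 0.2704]
eef_rot: [-0.645, 0.765, 0.0, 0.0]
force: [0.3, 0.1, -2.8]
gripper_width: 0.0152
finger_force: 49.9
```

```bash
python3 - <<'E'
from h import *
import cv2
s=manip.read_camera("side");t=manip.read_camera("top")
c=lambda i,x,y:cv2.resize(i[y:y+150,x:x+100],(400,600),interpolation=cv2.INTER_CUBIC)
cv2.imwrite("pics/a3.png",np.hstack([cv2.resize(s[234:384,150:300],(450,450),interpolation=cv2.INTER_CUBIC),cv2.resize(t[150:300,300:400],(300,450),interpolation=cv2.INTER_CUBIC)]))
st=manip.state();print(st["ee_pos"],st["eef_rot"],st["force"],st["finger_force"],st["gripper_width"])
E
```

```text
[ 0.42711648 -0.24158594  0.27052244] [-6.44750840e-01  7.64392777e-01 -1.01322397e-04  1.60783123e-04] [ 0.20410555 -0.24240509 -2.93585685] 49.91312026977539 0.01526573786437855
```

View pics/a3.png

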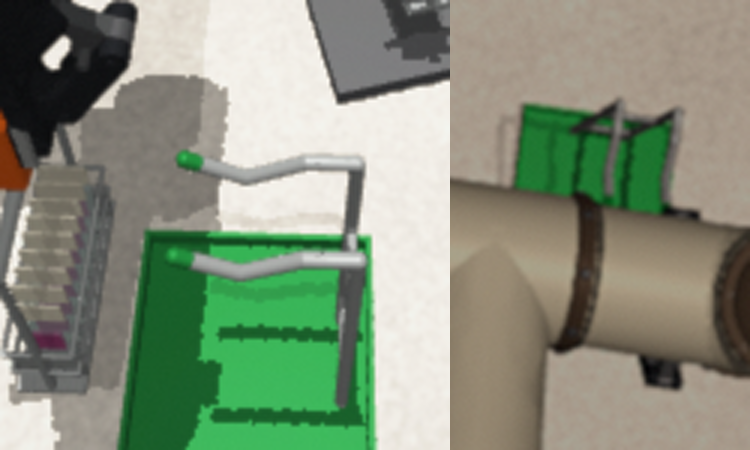

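Request:
step_arm(
  motion=[
    [0,0,0,0.006,-0.001,0,1],
    [0,0,0,0.015,-0.0025,0,1],
    [0,0,0,0.025,-0.0042,0,1],
    [0,0,0,0.035,-0.0058,0,1],
    [0,0,0,0.045,-0.0075,0,1],
    [0,0,0,0.055,-0.0092,0,1],
    [0,0,0,0.065,-0.0108,0,1],
    [0,0,0,0.075,-0.0125,0,1],
    [0,0,0,0.085,-0.0142,0,1],
    [0,0,0,0.094,-0.0157,0,1],
    [0,0,0,0.099,-0.0165,0,1],
    [0,0,0,0.099,-0.0165,0,1],
    [0,0,0,0.099,-0.0165,0,1],
  ],
)

```text
clock: 9.07
ee_pos: [0.526, -0.2589, 0.27]
eef_rot: [-0.644, 0.765, 0.0, -0.0]
force: [0.1, 0.2, -1.6]
gripper_width: 0.0157
finger_force: 49.9
```

```bash
python3 - <<'E'
from h import *
import cv2
s=manip.read_camera("side")
cv2.imwrite("pics/a4.png",cv2.resize(s[234:384,170:320],(600,600),interpolation=cv2.INTER_CUBIC))
st=manip.state();print(st["ee_pos"],st["eef_rot"],st["force"],st["finger_force"],st["gripper_width"])
g=lambda q:(proj("side",W(.526,-.2596,-.172,q,.281))-[170,234])*4
for q in((0,-.05,-.034),(0,.05,-.034),(.008,-.015,-.028),(-.008,-.015,-.028),(.018,-.053,-.184)):print(q,g(q))
E
```

```text
[ 0.5257225  -0.2589159   0.27020552] [-6.44101545e-01  7.64939916e-01  2.99282964e-04 -1.86752852e-04] [-0.68239586  0.08297075 -2.32394255] 49.920435547828674 0.015492003573461342
(0, -0.05, -0.034) [228.70816004 390.20804254]
(0, 0.05, -0.034) [248.25367376 112.66716676]
(0.008, -0.015, -0.028) [259.79443364 276.89986971]
(-0.008, -0.015, -0.028) [211.39621886 275.53536559]
(0.018, -0.053, -0.184) [287.75853305 542.34628946]
```

View pics/a4.png

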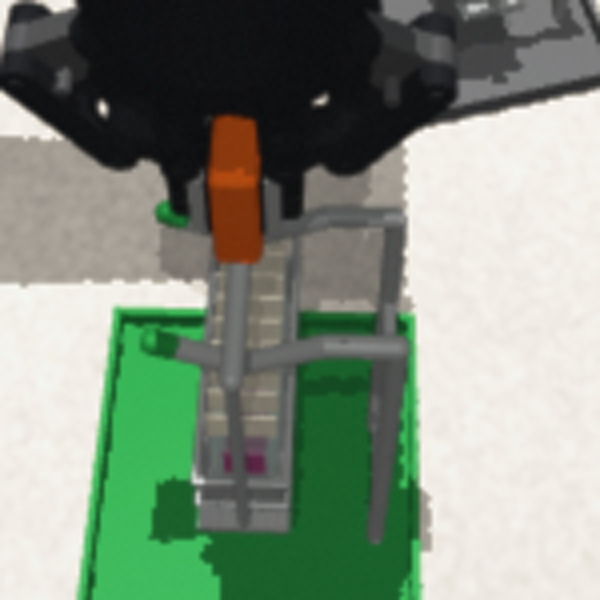

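Request:
step_arm(
  motion=[
    [0,0,0,0,-0.003,-0.004,1],
    [0,0,0,0,-0.003,-0.01,1],
    [0,0,0,0,-0.003,-0.016,1],
    [0,0,0,0,-0.003,-0.022,1],
    [0,0,0,0,-0.003,-0.028,1],
    [0,0,0,0,-0.003,-0.033,1],
    [0,0,0,0,-0.003,-0.036,1],
    [0,0,0,0,-0.003,-0.038,1],
    [0,0,0,0,-0.003,-0.038,1],
    [0,0,0,0,-0.003,-0.038,1],
    [0,0,0,0,-0.003,-0.038,1],
  ],
)

```text
clock: 10.03
ee_pos: [0.5258, -0.2619, 0.2326]
eef_rot: [-0.644, 0.765, 0.0, -0.0]
force: [-2.2, 1.3, 0.9]
gripper_width: 0.0156
finger_force: 50.4
```

Request:
step_arm(
  motion=[
    [0,0,0,0,0,0,0.6],
    [0,0,0,0,0,0,0.5],
    [0,0,0,0,0,0,0.3],
    [0,0,0,0,0,0,0],
    [0,0,0,0,0,0,0],
    [0,0,0,0,0,0,0],
    [0,0,0,0,0,0,0],
    [0,0,0,0,0,0.015,0],
    [0,0,0,0,0,0.03,0],
    [0,0,0,0,0,0.06,0],
    [0,0,0,0,0,0.09,0],
    [0,0,0,0,0,0.13,0],
    [0,0,0,0,0,0.15,0],
    [0,0,0,0,0,0.15,0],
  ],
)

```text
clock: 11.2
ee_pos: [0.5276, -0.263, 0.3889]
eef_rot: [-0.644, 0.765, -0.005, 0.003]
force: [-0.4, 0.2, 0.3]
gripper_width: 0.0426
finger_force: 0.0
```

```bash
python3 - <<'E'
from h import *
import cv2
s=manip.read_camera("side")
cv2.imwrite("pics/a5.png",cv2.resize(s[234:384,170:320],(600,600),interpolation=cv2.INTER_CUBIC))
st=manip.state();print(st["ee_pos"],st["force"],st["finger_force"],st["gripper_width"])
g=lambda q:(proj("side",W(.526,-.2596,-.172,q,.243))-[170,234])*4
for q in((0,-.05,-.034),(.008,-.015,-.028),(-.008,-.015,-.028),(.018,-.053,-.184)):print(q,g(q))
E
```

```text
[ 0.5268707  -0.26228354  0.38544528] [ 0.50195805 -0.94428363 -0.59882287] 0.0 0.042801850563316285
(0, -0.05, -0.034) [232.81525514 432.5912579 ]
(0.008, -0.015, -0.028) [261.9869747  324.03920767]
(-0.008, -0.015, -0.028) [216.32164307 322.75064289]
(0.018, -0.053, -0.184) [288.27837534 569.59093364]
```

View pics/a5.png

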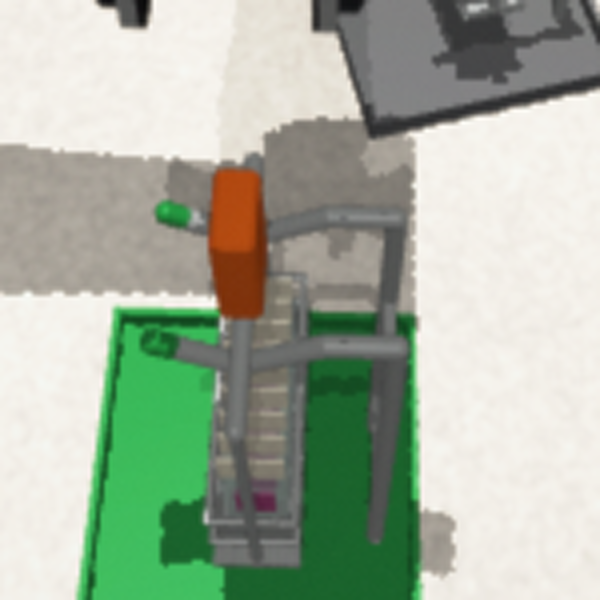

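The rack hangs on both green prongs: the grip's bottom edge is at crop rows ~318, against 324 predicted, and the gripper is clear. I'll let it settle, then hand in.

Request:
step_arm(
  motion=[
    [0,0,0,0,0,0.02,0],
    [0,0,0,0,0,0.02,0],
    [0,0,0,0,0,0.02,0],
    [0,0,0,0,0,0.02,0],
    [0,0,0,0,0,0.02,0],
    [0,0,0,0,0,0.02,0],
    [0,0,0,0,0,0.02,0],
    [0,0,0,0,0,0.02,0],
    [0,0,0,0,0,0.02,0],
    [0,0,0,0,0,0.02,0],
    [0,0,0,0,0,0.02,0],
    [0,0,0,0,0,0.02,0],
    [0,0,0,0,0,0.02,0],
    [0,0,0,0,0,0.02,0],
    [0,0,0,0,0,0.02,0],
    [0,0,0,0,0,0.02,0],
    [0,0,0,0,0,0.02,0],
    [0,0,0,0,0,0.02,0],
    [0,0,0,0,0,0.02,0],
    [0,0,0,0,0,0.02,0],
  ],
)

```text
clock: 12.92
ee_pos: [0.526, -0.262, 0.4023]
eef_rot: [-0.644, 0.765, 0.0, -0.0]
force: [-0.8, 0.3, 0.4]
gripper_width: 0.0426
finger_force: 0.0
```

```bash
python3 - <<'E'
from rig import manip
import cv2,numpy as np
a=manip.read_camera("side");manip.read_camera("top");manip.read_camera("top");b=manip.read_camera("side")
for s in(a,b):
    m=cv2.inRange(cv2.cvtColor(s,cv2.COLOR_BGR2HSV),(5,150,100),(17,255,255))[270:320,210:250];print(np.argwhere(m).mean(0))
print(manip.hand_in())
E
```

```text
[24.33035714 19.39955357]
[24.30580357 19.41294643]
the job is handed in; nothing more can be done
None
```

The orange-grip rack hangs at rest with its bar across both prongs of the green drying stand, and the job was handed in at about 13 s with the gripper clear and the blue rack untouched; the hand-in gave no verdict.

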